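# Lever open the sample case and load the dish

## Robot

A 6-joint arm with a two-finger parallel gripper is mounted at the origin on a cart in front of the work surface, level with it; the furniture and walls round the work are solid. World frame = base frame: x ahead of the robot, y to its left, z up, the work surface at z = 0. Lengths are in mm, angles in rad, forces in N, time in s.
With the tool pointing down it reaches from about 275 to 1000 mm from the base axis. Payload 8.4 kg.
Tool frame: the origin (TCP) lies between the finger pads; the fingertips stand 17 mm ahead of it and the grasp point (between the pads) lies 2 mm behind it; z points along the fingers, y is the line along which they close (so a half turn about z gives the same grasp; the last joint's range is limited). The gripper opens to 85 mm and grips with 20 to 120 N. Pads are 22 mm wide; open, the fingers measure 114 mm over their backs; the gripper's body (76 mm by 85 mm) begins 54 mm behind the grasp point. The pads swing forward as they close: fully open they stand 13 mm farther back than shut.
Start: joints at [1.134, 0.353, 1.633, -0, 1.155, -0.002], TCP at [263.267, 566.85, 248.281] pointing down, gripper open.
Joint ranges: [-2.63, 2.63], [-0.92, 2.1], [0.06, 2.66], [-1.3, 4.44], [0, 2.69], [-3.02, 3.02]. Speed limits (rad/s): [2.22, 2.22, 2.79, 3.14, 3.14, 3.14].

## Interface

Orientations are given as [roll, pitch, yaw] about the fixed x, y, z axes, in that order (R = Rz(yaw) Ry(pitch) Rx(roll)).
In Python, from rig import sense, grab_frame, sign_off gives the robot as it stands. The module is installed in compiled form; this text tells all that it offers.
- The arm moves only by the tool send_rows, never from a script. Its argument "moves" is a list that holds one entry, the list of rows, each a list of 7 numbers: the shift along the world's x, y, z in m, then the turn, a rotation vector about the world's x, y, z in rad, then the opening, from -1 (shut) to 1 (fully open). In form: [[[dx, dy, dz, rx, ry, rz, jaw], ...]]. A call has 1 to 10 rows; each row shifts and turns the commanded pose from where the row before left it; what a row does not reach is not made up. A row lasts 1/10 s, in which the tool goes at most 50 mm and 8.59 degrees, less where a joint would pass 70% of its speed; a pose out of reach is approached as far as the arm can. A call with a gripper value outside its range is refused whole. The fingers move at their own pace and stop on an object; "grip_force" is the grip in N (left out, the last holds). Time passes only in rows, so rows that do not move let the fingers close. It gives the time, the measured TCP pose, the force, the opening and the grip force at its end, in the units of the state.
- sense(): the state, without advancing time (a new reading comes with each control period).
- grab_frame(name): name is "scene" or "side" or "wrist"; returns a dict with "img" (480x640x3 uint8, red, green, blue), "mtx" (3x3 intrinsics, pixels), "rvec" (rotation vector, rad) and "tvec" (3), from world to camera coordinates, as OpenCV has them; the wrist camera has in their place "T_tool_cam" (4x4, takes a point from camera to tool coordinates, whose origin is the TCP and whose axes are the flange's). Camera axes: x right, y down, z forward; pixel columns grow to the right and rows downward; lengths in mm; the calibration is good to about 2 mm. A picture is of the moment at which its call begins: read the wrist's pose just before it. There is no depth.
- sign_off(): hands the job in; it is judged then, once.
The state is a dict: "clock": time; "qpos": joint angles; "qvel": joint speeds; "joint_efforts": joint torques, N m; "eef_pos": TCP position; "tcp_rot": TCP orientation; "contact_force": force on the tool from outside, world axes, zero at the start; "wrist_torque": the same for the moment, N m; "opening": opening from 0.0 (shut) to 1.0 (fully open); "grasp_force": force on a finger pad.
Only numpy, scipy, OpenCV 4.12 (cv2) and the standard library are available. Lean on these libraries where they do the work, as an engineer would, in place of code of your own. Each camera call takes 0.05 s, during which the arm holds its last target. There are 200 camera calls.

## Task

Using the orange-handled opener that is sunk in the aluminium dock, lever up the white cover of the blue sample case by putting the blade into the notch at the middle of its front; the gripper itself must not touch the cover before it has been levered up. Swing the cover wide open, past upright, lay the opener flat on the bench clear of the case and the dock, and put the petri dish flat into the round nest in the case. Do not shove about or tip over the two beakers, the flask and the brown bottle.

Things in the scene. Friction and masses are not known exactly. Their poses are not given: they have to be found in the camera images.
- case: blue sample case, fixed, 104 (x) x 142 (y) x 51 mm when shut; origin under its centre; front (notch) at -x, hinge at +x. Under the cover a grey deck 34 mm above the bench, 88 (x) x 128 (y) mm, with a rim round it up to 44 mm (8 mm thick front and back, 7 mm at the sides): fingers fit down beside the dish only along y.
- case_notch (a point): middle of the notch's mouth in the case's front face (axes as the case): 52 mm wide, 34 to 44 mm above the bench. It runs through the 8 mm front wall, open above; behind the wall the cover's underside is its roof, over the open deck. The blade must go in 14 mm or more to catch the cover.
- case_pocket (a point): centre of the floor of the round nest in the deck, 28 mm above the bench: 70 mm wide, 6 mm deep (axes as the case)
- cover_hinge (a point): middle of the cover's hinge axis (along the case's y), 52 mm behind the case's centre, 44 mm above the bench
- cover (a joint): angle of the cover: 0 shut, 1.57 upright, 1.9 fully open; it turns up and back over the hinge. White plate 96 x 142 x 7 mm on a stiff hinge: it stays where it is left. Shut, its front edge is 8 mm behind the case's front face.
- cover_edge (a point): middle of the cover's free edge, at its underside; its x axis points from there to the hinge along the plate
- dock: aluminium trough fixed to the bench, from x = -58 to +80 mm, 44 mm wide, 34 mm high; origin on the bench under the stored opener's origin. Slot 24 mm wide along x, floor 4 mm above the bench, open at the top and the +x end. No room for fingers in it: only the last 30 mm of the blade stand out at the +x end.
- opener: loose opener (50 g) 155 mm long; origin at the underside of the middle of its handle, x towards the blade, z up. Orange handle 90 x 18 mm, 16 mm high (x -45 to 45); bright steel blade 16 mm wide from x = 45 to 110 mm, 4 mm thick (3 mm near the tip), its middle plane 8 mm above the handle's underside.
- opener_tip (a point): end of the opener's blade, mid-thickness, 110 mm ahead of the opener's origin (axes as the opener)
- dish: petri dish, 65 mm across, 16 mm high, origin under its centre, z up
- beaker: empty glass beaker, 62 mm across, 70 mm high, origin under its centre; leave alone. It and the dish may stand in each other's place.
- flask: stoppered conical flask, 62 mm across, 119 mm high, origin under its centre; leave alone
- bottle: brown reagent bottle, 52 mm across, 118 mm high, beside the case; origin under its centre; leave alone
- small_beaker: small empty glass beaker, 54 mm across, 60 mm high, origin under its centre; leave alone
Not all that is in view belongs to the job. Of the things that look like the dish, the larger one is meant.

How it is judged (in metres and radians):
On the way, in this order (a step that is already met when the one before it is completed fails the run):
1. the cover is levered up by more than 0.3 rad with the opener under it (value of joint cover above 0.3 rad and contact force between opener and cover above 0.1 N), for 0.1 s.
2. the cover is open past upright (over 1.5 rad) (value of joint cover above 1.5 rad), for 0.2 s.
At the end, for the whole second after the job is handed in: the cover stands open past upright (over 1.5 rad); the dish lies flat (within 0.06 rad) on the nest's floor, within 6 mm of its centre and 3 mm of its height; the opener lies at rest flat on the bench (origin under 22 mm, tip under 25 mm high), touching neither case nor dock (value of joint cover above 1.5 rad and horizontal distance between dish and case_pocket below 0.006 m and z of dish in the frame of case_pocket between -0.003 and 0.003 m and angle between dish's own z axis and vertical below 0.06 rad and linear speed of each of dish, opener below 0.02 m/s and height (world z) of opener between -0.005 and 0.022 m and height (world z) of opener_tip below 0.025 m and contact force between opener and case below 0.05 N and contact force between opener and dock below 0.05 N).
It fails at once if the gripper or arm touches the cover before it has been levered up (under 0.3 rad) (value of joint cover below 0.3 rad and contact force between any of the fingers, the arm and cover above 0.5 N).
It fails at once if a beaker, the flask or the brown bottle is shoved more than 40 mm or tipped (distance of any of beaker, flask, bottle, small_beaker from where it was at the start of the episode above 0.04 m or angle between any of beaker, flask, bottle, small_beaker's own z axis and vertical above 0.6 rad).
It also fails if it takes over 72 s, if anything falls off the work surface, if the arm or the gripper's body presses on something with over 40 N, if the wrist force passes 120 N, or if a joint passes its speed limit or range.

## Working session

There is one attempt and no reset: what is moved stays moved. The work goes in short steps, Python scripts to look and compute and a tool call to move; the robot and the scene stay as the last step left them, time stands still between calls to the robot, and variables do not carry over. Pictures are saved under pics/ and viewed, at most 10 in all, crops included, and the job is handed in when it is done.

Besides the shell and the picture viewer there is one more tool, called after "Emit:" by a JSON object that holds its "api" and its "payload". send_rows: Moves the arm, as the interface text tells. Its arguments: {"type":"object","properties":{"moves":{"type":"array"},"grip_force":{"type":"number"}},"required":["moves"]}

```bash
mkdir -p pics
cat > h.py <<'E'
import numpy as np, cv2
from rig import sense, grab_frame, sign_off
from scipy.spatial.transform import Rotation as R
def save(f,n): cv2.imwrite('pics/'+n, f['img'][:,:,::-1])
E
python3 - <<'E'
from h import *
import pickle
print(sense())
d={}
for n in ['scene','side','wrist']:
    f=grab_frame(n); save(f,n+'0.png'); d[n]=f
    print(n,f['mtx'].tolist(),[f[k].tolist() for k in f if k in('rvec','tvec','T_tool_cam')])
pickle.dump(d,open('f0.pkl','wb'))
E
```

```text
{'clock': 0.0, 'qpos': array([ 1.13358808e+00,  3.53649314e-01,  1.63414856e+00,  2.23198504e-05,
        1.15520048e+00, -2.36673273e-03]), 'qvel': array([ 1.53164731e-03, -1.83536458e-07,  1.91072247e-04,  2.37069912e-03,
       -2.77250196e-03,  8.33635464e-04]), 'joint_efforts': array([-3.59723426e-04, -6.05265355e+01, -3.42070341e+01,  5.94144808e-05,
        9.15419514e-03,  6.87960596e-05]), 'eef_pos': array([263.07153456, 566.42932682, 247.55476689]), 'tcp_rot': array([-3.14018700e+00, -2.37340709e-05,  2.70674210e+00]), 'contact_force': array([ 0.26359405,  0.02815712, -0.24877967]), 'wrist_torque': array([-0.01747907, -0.02966143,  0.01555083]), 'grasp_force': 0.0, 'opening': 0.9969660117395949}
scene [[466.0284031832145, 0.0, 326.2552312094475], [0.0, 466.0284031832145, 232.86385108422328], [0.0, 0.0, 1.0]] [[2.298606139463662, -0.4946396906119481, 0.2195515637664791], [-544.0689228599406, 152.23831455819706, 1177.7005603524574]]
side [[541.4760300105391, 0.0, 332.8284782249663], [0.0, 541.4760300105391, 225.50034718725087], [0.0, 0.0, 1.0]] [[2.3109924137108027, -0.2539424287815879, 0.1228653932352699], [-562.6947904364915, 51.74766496549726, 1756.9403783866494]]
wrist [[339.573731934406, 0.0, 316.8249708663626], [0.0, 339.573731934406, 243.74277822208964], [0.0, 0.0, 1.0]] [[[0.0012100113208730289, -0.9536219068921141, -0.3010046421038215, 76.59865957099343], [0.9999991955585811, 0.001268416428589308, 1.3975004574917982e-06, -0.21289389725565044], [0.00038046654607495125, -0.30100440165421166, 0.9536226745573928, -126.24340283633789], [0.0, 0.0, 0.0, 1.0]]]
```

View pics/scene0.png

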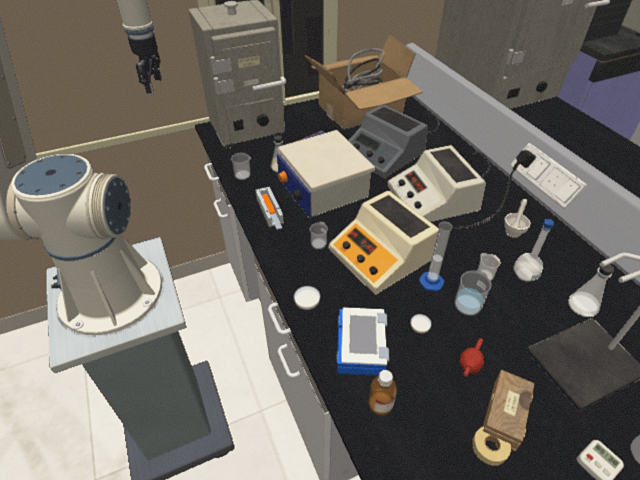

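View pics/side0.png

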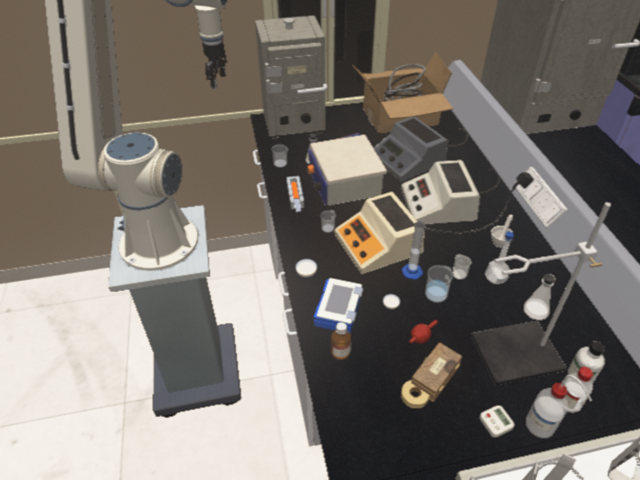

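The scene view shows the case near (362,340) with the bottle at (382,392), the dish at (308,297) and a smaller disc at (421,323). The dock with the opener is at (269,207), a small beaker at (318,235), and another beaker at (240,165) with the flask at (277,150). The side view shows the same layout: dock (295,193), dish (306,268), case (338,303).

```bash
cat >> h.py <<'E'
def P(f):
    Rm=cv2.Rodrigues(np.array(f['rvec'],float))[0]; t=np.array(f['tvec'],float).reshape(3); return Rm,t
def wristP(f,s):
    T=np.eye(4); T[:3,:3]=R.from_euler('xyz',s['tcp_rot']).as_matrix(); T[:3,3]=s['eef_pos']
    M=np.linalg.inv(T@np.array(f['T_tool_cam'])); return M[:3,:3],M[:3,3]
def onz(K,Rt,uv,z):
    Rm,t=Rt; d=Rm.T@np.linalg.inv(K)@np.array([uv[0],uv[1],1.]); c=-Rm.T@t
    return c+d*(z-c[2])/d[2]
def tri(views):
    A=[];b=[]
    for K,(Rm,t),uv in views:
        d=Rm.T@np.linalg.inv(K)@np.array([uv[0],uv[1],1.]); d/=np.linalg.norm(d); c=-Rm.T@t
        Q=np.eye(3)-np.outer(d,d); A.append(Q); b.append(Q@c)
    return np.linalg.lstsq(np.vstack(A),np.hstack(b),rcond=None)[0]
E
python3 - <<'E'
from h import *
import pickle
d=pickle.load(open('f0.pkl','rb'))
S=d['scene'];D=d['side']
pts={'dish':((308,297),(306,268)),'opener':((269,205),(295,190)),'case':((366,333),(342,300)),'bottlecap':((386,377),(341,328)),'smallbk':((318,235),(328,221)),'bk':((240,165),(280,155)),'flask':((277,139),(312,138)),'orangepsu_corner':((378,290),(362,270)),'disc':((421,323),(391,301))}
for k,(a,b) in pts.items():
    print(k,tri([(S['mtx'],P(S),a),(D['mtx'],P(D),b)]).round(), onz(S['mtx'],P(S),a,15).round(), onz(D['mtx'],P(D),b,15).round())
E
```

```text
dish [ 441. -233.   21.] [ 445. -226.   15.] [ 441. -229.   15.]
opener [468. 125.  33.] [473. 143.  15.] [472. 149.  15.]
case [ 515. -395.   44.] [ 527. -378.   15.] [ 519. -375.   15.]
bottlecap [ 477. -538.  113.] [ 514. -494.   15.] [ 493. -470.   15.]
smallbk [549. -51.  31.] [556. -35.  15.] [552. -36.  15.]
bk [452. 366.  20.] [453. 375.  15.] [452. 371.  15.]
flask [565. 298. 128.] [620. 473.  15.] [595. 459.  15.]
orangepsu_corner [ 598. -301.   47.] [ 614. -277.   15.] [ 606. -274.   15.]
disc [ 658. -407.   15.] [ 659. -406.   15.] [ 657. -408.   15.]
```

Run:
```python
import cv2
a=cv2.imread('pics/scene0.png'); 
c=cv2.resize(a[115:255,190:350],None,fx=3.5,fy=3.5,interpolation=cv2.INTER_CUBIC)
d=cv2.resize(a[270:420,290:400],None,fx=3.5,fy=3.5,interpolation=cv2.INTER_CUBIC)
e=cv2.imread('pics/wrist0.png')
import numpy as np
W=np.zeros((590,800,3),np.uint8); W[:c.shape[0]*0+280,:]=0
c=cv2.resize(a[115:255,190:350],(400,350),interpolation=cv2.INTER_CUBIC); d=cv2.resize(a[270:420,290:400],(400,545),interpolation=cv2.INTER_CUBIC)
W[:350,:400]=c; W[:545,400:]=d; W[350:590,:320]=cv2.resize(e,(320,240))
cv2.imwrite('pics/comb1.png',W)
```

```text
(no output)
```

View pics/comb1.png

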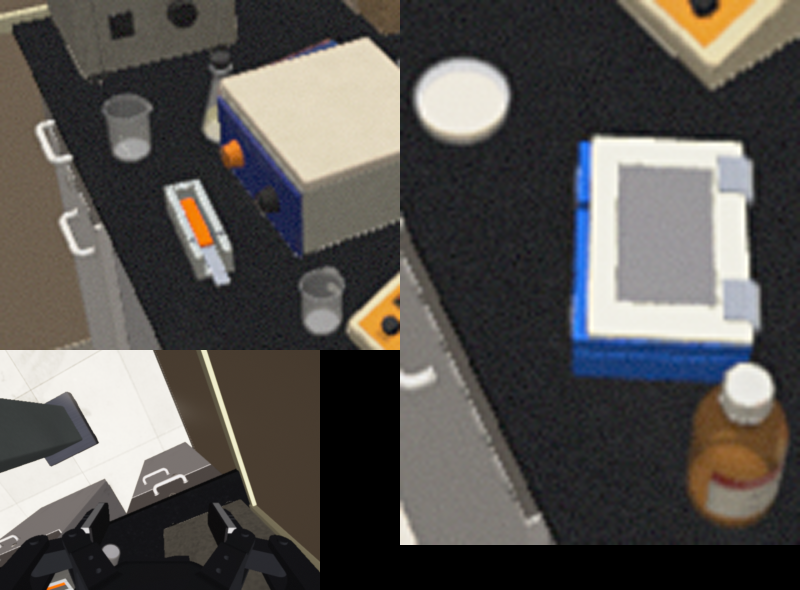

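The enlarged crop shows the opener lying in the dock with its blade toward world -y, and the case with its notch side facing the robot. The dish has a glass rim. Next I move the wrist camera over the dock.

Emit:
{"api": "send_rows", "payload": {"moves": [[[0.02,-0.05,-0.002,0,0,-0.114,1],[0.02,-0.05,-0.002,0,0,-0.114,1],[0.02,-0.05,-0.002,0,0,-0.114,1],[0.02,-0.05,-0.002,0,0,-0.114,1],[0.02,-0.05,-0.002,0,0,-0.114,1],[0.02,-0.05,-0.002,0,0,-0.114,1],[0.02,-0.05,-0.002,0,0,-0.114,1],[0.02,-0.05,-0.002,0,0,-0.114,1],[0.02,-0.05,-0.002,0,0,-0.114,1],[0.02,-0.05,-0.002,0,0,-0.11,1]]]}}

```text
clock: 1.15
eef_pos: [449.2, 101.0, 229.8]
tcp_rot: [3.141, -0.0, 1.566]
contact_force: [2.0, 0.9, -0.3]
opening: 1.001
grasp_force: 0.0
```

```bash
cat >> h.py <<'E'
import pickle
def shot(n):
    s=sense(); f=grab_frame('wrist'); save(f,n+'.png'); pickle.dump((s,f),open(n+'.pkl','wb')); 
    print(s['clock'],s['eef_pos'].round(1),s['tcp_rot'].round(3),s['qpos'].round(3)); return s,f
E
python3 -c "
from h import *
shot('w1')"
```

```text
1.15 [449.2 101.  229.8] [ 3.141 -0.     1.566] [0.218 0.115 1.992 0.    1.034 0.222]
```

View pics/w1.png

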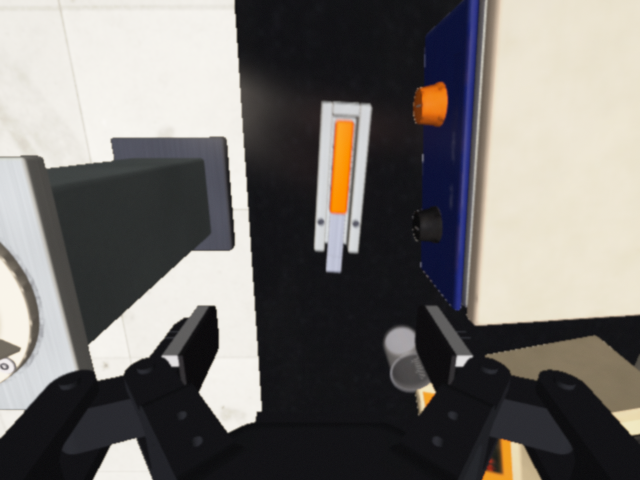

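The wrist view shows the dock upright in the image: orange handle from (345,121) to (340,213), blade tip at (334,271), small beaker at (403,360), and the bench's front edge at column 250. I will segment the handle and the tip, then take a second view from nearer the grasp.

Emit:
{"api": "send_rows", "payload": {"moves": [[[0,-0.035,-0.02,0,0,0,0.2],[0,-0.035,-0.02,0,0,0,0.2],[0,0,0,0,0,0,0.2],[0,0,0,0,0,0,0.2]]]}}

```text
clock: 1.6
eef_pos: [448.5, 32.4, 189.4]
tcp_rot: [-3.14, -0.0, 1.569]
contact_force: [0.9, -0.1, 0.6]
opening: 0.599
grasp_force: 0.0
```

```bash
cat > op.py <<'E'
from h import *
def mk(f,lo,hi):
    m=cv2.inRange(cv2.cvtColor(f['img'],cv2.COLOR_RGB2HSV),lo,hi); return m
def big(m,near=None):
    n,l,st,c=cv2.connectedComponentsWithStats(m)
    ids=[i for i in range(1,n) if st[i,4]>60]
    return [(l==i,st[i],c[i]) for i in ids]
E
python3 - <<'E'
from op import *
shot('w2')
V=[]
for n in ['w1','w2']:
    s,f=pickle.load(open(n+'.pkl','rb'))
    cs=[c for c in big(mk(f,(5,150,120),(20,255,255))) if 250<c[2][0]<400]
    c=max(cs,key=lambda c:c[1][4])
    r=cv2.minAreaRect(np.argwhere(c[0])[:,::-1].astype(np.float32)); b=cv2.boxPoints(r)
    b=b[np.argsort(b[:,1])]; ends=[b[:2].mean(0),b[2:].mean(0)]
    print(n,c[1],c[2],r,ends)
    V.append((f['mtx'],wristP(f,s),ends,b))
for i in (0,1): print(tri([(v[0],v[1],v[2][i]) for v in V]))
for v in V: 
  e=[onz(v[0],v[1],v[2][i],20) for i in (0,1)]; d=e[1]-e[0]; print(e,np.linalg.norm(d),np.arctan2(d[1],d[0]))
s,f=pickle.load(open('w1.pkl','rb'))
for p in [(334,271),(250,200),(258,330)]: print(p,onz(f['mtx'],wristP(f,s),p,12 if p[0]>300 else 0).round(1))
cv2.imwrite('pics/w2c.png',cv2.resize(cv2.imread('pics/w2.png')[0:300,200:500],(600,600),interpolation=cv2.INTER_CUBIC))
E
```

```text
1.6 [448.5  32.4 189.4] [-3.14  -0.     1.569] [0.069 0.153 2.052 0.    0.937 0.071]
w1 [ 330  121   24   92 1592] [340.98115578 166.03454774] ((340.7950744628906, 166.52304077148438), (17.867431640625, 92.04763793945312), 4.467159271240234) [array([344.37976, 120.63904], dtype=float32), array([337.2104 , 212.40704], dtype=float32)]
w2 [ 333   19   29  123 2640] [346.62727273  79.07916667] ((346.6370544433594, 80.08122253417969), (22.37157440185547, 123.18614196777344), 4.085616588592529) [array([351.0254 ,  18.64468], dtype=float32), array([342.24872, 141.51776], dtype=float32)]
[474.3082873  191.17899152  29.05113289]
[469.83923694 105.00325303  22.42515847]
[array([475.49707661, 191.53492003,  20.        ]), array([470.10702596, 104.4674578 ,  20.        ])] 87.23414253965957 -1.6326240250621373
[array([474.58599037, 193.78021201,  20.        ]), array([469.88694746, 104.97527764,  20.        ])] 88.92917054179429 -1.623661234037025
(334, 271) [468.1  37.6  12. ]
(250, 200) [379.  113.8   0. ]
(258, 330) [378.7 -42.9   0. ]
```

View pics/w2c.png

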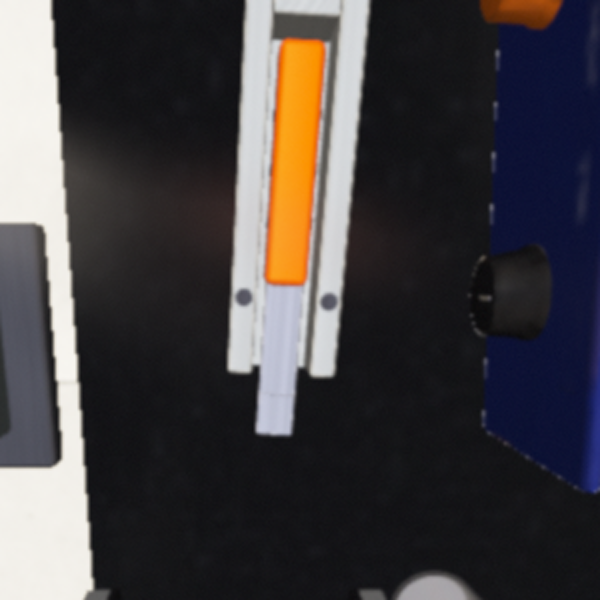

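The w2 crop shows the blade tip centre at crop (275,435), which is pixel (337.5,217.5), and the dock's end at crop row 374. The opener sits nearly centred in the slot.

Run:
```python
from op import *
v=[]
for n,p in [('w1',(334,271)),('w2',(337.5,217.5))]:
    s,f=pickle.load(open(n+'.pkl','rb')); v.append((f['mtx'],wristP(f,s),p)); print(onz(*v[-1],12))
print(tri(v))
s,f=pickle.load(open('w2.pkl','rb'))
for p in [(320,186),(361,188)]: print('dockend',onz(f['mtx'],wristP(f,s),p,34))
print(sense()['opening'])
```

```text
[468.05009399  37.62745635  12.        ]
[467.54290508  38.26315244  12.        ]
[467.60076929  39.05454827  15.45972418]
dockend [451.3076475   70.02311393  34.        ]
dockend [485.20645461  68.35522415  34.        ]
0.5990152265641184
```

Emit:
{"api": "send_rows", "payload": {"moves": [[[0.01,0.009,-0.03,0,0,-0.027,0.2],[0.01,0.009,-0.03,0,0,-0.026,0.2],[0,0,-0.03,0,0,0,0.2],[0,0,-0.03,0,0,0,0.1],[0,0,-0.025,0,0,0,0],[0,0,-0.015,0,0,0,0],[0,0,0,0,0,0,0],[0,0,0,0,0,0,0]]]}}

```text
clock: 2.45
eef_pos: [469.4, 51.8, 30.3]
tcp_rot: [3.141, -0.0, 1.519]
contact_force: [0.0, -0.9, 0.5]
opening: 0.499
grasp_force: 0.0
```

```bash
python3 -c "
from op import *
s,f=shot('w3'); print(s['opening'],s['contact_force'])"
```

```text
2.45 [469.4  51.8  30.3] [ 3.141 -0.     1.519] [0.107 0.461 2.106 0.    0.574 0.158]
0.4989787869564233 [ 0.02674761 -0.89518961  0.53767863]
```

View pics/w3.png

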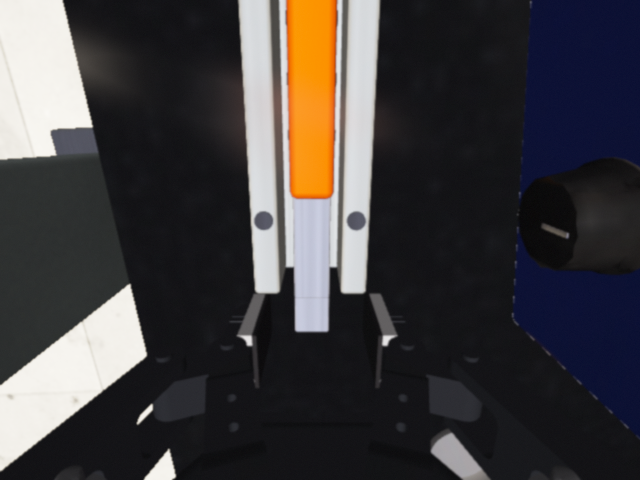

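The fingers (columns 255 and 378) straddle the blade (column 312), just clear of the dock's end at row 290. Next I descend 10 mm, close, and lift.

Emit:
{"api": "send_rows", "payload": {"moves": [[[-0.001,-0.001,-0.01,0,0,0,0],[0,0,0,0,0,0,-1],[0,0,0,0,0,0,-1],[0,0,0,0,0,0,-1],[0,0,0,0,0,0,-1],[0,0,0,0,0,0,-1],[0,0,0,0,0,0,-1]]], "grip_force": 80}}

```text
clock: 3.2
eef_pos: [467.9, 49.9, 19.8]
tcp_rot: [3.142, 0.0, 1.518]
contact_force: [-0.0, -0.4, -0.1]
opening: 0.146
grasp_force: 78.1
```

```bash
python3 -c "
from op import *
s=sense(); print({k:np.round(s[k],3) for k in s})"
```

```text
{'clock': np.float64(3.2), 'qpos': array([ 0.103,  0.481,  2.112, -0.   ,  0.549,  0.156]), 'qvel': array([ 0.002, -0.002, -0.001,  0.001,  0.001,  0.   ]), 'joint_efforts': array([ 1.5600e-01, -5.1519e+01, -1.6941e+01,  8.5000e-02, -2.1600e-01,
        3.3000e-02]), 'eef_pos': array([467.865,  49.885,  19.804]), 'tcp_rot': array([3.142, 0.   , 1.518]), 'contact_force': array([-0.024, -0.436, -0.148]), 'wrist_torque': array([0.011, 0.112, 0.05 ]), 'grasp_force': np.float64(78.118), 'opening': np.float64(0.146)}
```

Emit:
{"api": "send_rows", "payload": {"moves": [[[0,0,0.01,0,0,0,-1],[0,0,0.025,0,0,0,-1],[0,0,0.025,0,0,0,-1],[0,-0.02,0.01,0,0,0,-1],[-0.004,-0.042,0,0,0,0,-1],[-0.004,-0.042,0,0,0,0,-1],[-0.004,-0.042,0,0,0,0,-1],[-0.004,-0.042,0,0,0,0,-1],[0,0,0,0,0,0,-1]]]}}

```text
clock: 4.1
eef_pos: [452.0, -142.1, 90.7]
tcp_rot: [3.14, 0.001, 1.514]
contact_force: [-0.4, 0.9, -0.1]
opening: 0.143
grasp_force: 78.2
```

```bash
python3 -c "
from op import *
s,f=shot('w4'); print(s['opening'],s['contact_force'])"
```

```text
4.1 [ 452.  -142.1   90.7] [3.140e+00 1.000e-03 1.514e+00] [-3.07e-01  3.48e-01  2.08e+00 -1.00e-03  7.12e-01 -2.50e-01]
0.14333879936664537 [-0.42710663  0.89778241 -0.12957756]
```

View pics/w4.png

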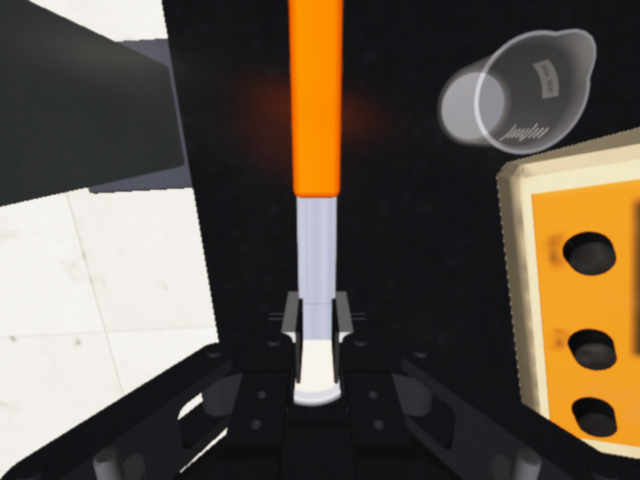

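The opener hangs level in the fingers, with the small beaker at (480,105) and the PSU at (520,200) well clear. I lower it to the bench and release.

Emit:
{"api": "send_rows", "payload": {"moves": [[[0,0,-0.03,0,0,0,-1],[0,0,-0.027,0,0,0,-1],[0,0,-0.01,0,0,0,-1],[0,0,-0.005,0,0,0,-1],[0,0,0,0,0,0,-1],[0,0,0,0,0,0,-0.2],[0,0,0,0,0,0,-0.2],[0,0,0,0,0,0,-0.2],[0,0,0.04,0,0,0,0],[0,0,0.04,0,0,0,0]]]}}

```text
clock: 5.15
eef_pos: [450.8, -137.7, 97.9]
tcp_rot: [-3.139, -0.001, 1.518]
contact_force: [0.4, -0.4, -0.3]
opening: 0.5
grasp_force: 0.0
```

Emit:
{"api": "send_rows", "payload": {"moves": [[[0,0.01,0.03,0,0,0,0],[0,0,0,0,0,0,0]]]}}

```text
clock: 5.35
eef_pos: [454.2, -128.2, 131.6]
tcp_rot: [3.135, 0.001, 1.518]
contact_force: [0.8, 1.0, -0.0]
opening: 0.503
grasp_force: 0.0
```

```bash
cat > han.py <<'E'
from op import *
def handle(s,f,z=16):
    cs=[c for c in big(mk(f,(5,150,120),(20,255,255))) if 200<c[2][0]<420]
    c=max(cs,key=lambda c:c[1][4]); r=cv2.minAreaRect(np.argwhere(c[0])[:,::-1].astype(np.float32)); b=cv2.boxPoints(r); b=b[np.argsort(b[:,1])]
    e=[onz(f['mtx'],wristP(f,s),b[i:i+2].mean(0),z) for i in (0,2)]; d=e[1]-e[0]
    print(c[1],'ends',e[0].round(1),e[1].round(1),'len',np.linalg.norm(d),'yaw',np.arctan2(d[1],d[0]))
E
python3 -c "
from han import *
s,f=shot('w5'); handle(s,f); print(s['opening'],s['contact_force'])"
```

```text
5.35 [ 454.2 -128.2  131.6] [3.135e+00 1.000e-03 1.518e+00] [-0.278  0.272  2.061  0.     0.801 -0.226]
[ 298   40   29  143 3884] ends [459.3   5.9  16. ] [454.4 -82.3  16. ] len 88.36595156659861 yaw -1.626770531316351
0.502785977609638 [ 0.76442336  0.99795829 -0.03925862]
```

Emit:
{"api": "send_rows", "payload": {"moves": [[[0.001,0.035,-0.01,0,0,0,0],[0.001,0.035,-0.02,0,0,0,-0.2],[0,0,-0.04,0,0,0,-0.2],[0,0,-0.03,0,0,0,-0.2],[0,0,0,0,0,0,-0.2],[0,0,0,0,0,0,-0.2]]]}}

```text
clock: 6.0
eef_pos: [452.9, -58.1, 27.2]
tcp_rot: [-3.139, -0.0, 1.518]
contact_force: [-0.0, 0.0, 0.1]
opening: 0.402
grasp_force: 0.0
```

```bash
python3 -c "
from han import *
s,f=shot('w6'); print(s['opening'],s['contact_force'])"
```

```text
6.0 [452.9 -58.1  27.2] [-3.139 -0.     1.518] [-0.131  0.453  2.138 -0.     0.553 -0.078]
0.40214711850833484 [-0.03426713  0.04601849  0.09052988]
```

Emit:
{"api": "send_rows", "payload": {"moves": [[[0.002,0,-0.0085,0,0,0,-0.2],[0,0,0,0,0,0,-1],[0,0,0,0,0,0,-1],[0,0,0,0,0,0,-1],[0,0,0,0,0,0,-1],[0,0,0,0,0,0,-1],[0,0,0.03,0,0,0,-1],[0,0,0.04,0,0,0,-1],[0,0,0.04,0,0,0,-1],[0,0,0,0,0,0,-1]]], "grip_force": 120}}

```text
clock: 7.05
eef_pos: [459.0, -58.6, 134.1]
tcp_rot: [3.133, 0.001, 1.518]
contact_force: [-0.0, 0.1, -1.0]
opening: 0.176
grasp_force: 117.8
```

```bash
python3 -c "
from han import *
s,f=shot('w7'); print(s['opening'],s['contact_force'])"
```

```text
7.05 [459.  -58.6 134.1] [3.133e+00 1.000e-03 1.518e+00] [-0.13   0.255  2.079  0.     0.799 -0.077]
0.17597602604716955 [-0.00826357  0.06059256 -1.00160575]
```

Emit:
{"api": "send_rows", "payload": {"moves": [[[0,0,0.03,0,0,0,-1],[-0.007,-0.02,0.03,0,0,0.13,-1],[-0.008,-0.03,0,0,0,0.135,-1],[-0.008,-0.03,0,0,0,0.135,-1],[-0.008,-0.03,0,0,0,0.135,-1],[-0.008,-0.03,0,0,0,0.135,-1],[-0.008,-0.03,0,0,0,0.135,-1],[-0.008,-0.03,0,0,0,0.135,-1],[-0.008,-0.03,0,0,0,0.135,-1],[-0.008,-0.03,0,0,0,0.135,-1]]]}}

```text
clock: 8.1
eef_pos: [383.7, -318.9, 188.1]
tcp_rot: [3.141, -0.002, 2.733]
contact_force: [0.8, -0.5, -0.2]
opening: 0.17
grasp_force: 117.7
```

Emit:
{"api": "send_rows", "payload": {"moves": [[[-0.008,-0.03,0,0,0,0.135,-1],[-0.008,-0.03,0,0,0,0.135,-1],[-0.002,-0.016,0,0,0,0.135,-1],[0,0,0,0,0,0.01,-1],[0,0,0,0,0,0,-1],[0,0,0,0,0,0,-1]]]}}

```text
clock: 8.7
eef_pos: [366.6, -392.9, 188.6]
tcp_rot: [3.14, -0.001, 3.141]
contact_force: [-0.5, 0.8, 0.0]
opening: 0.172
grasp_force: 117.7
```

```bash
python3 -c "
from han import *
s,f=shot('w8'); print(s['opening'],s['contact_force'])"
```

```text
8.7 [ 366.6 -392.9  188.6] [ 3.140e+00 -1.000e-03  3.141e+00] [-0.823  0.287  1.877  0.     0.98  -2.393]
0.171898794163881 [-0.48954058  0.77558572  0.00899534]
```

View pics/w8.png

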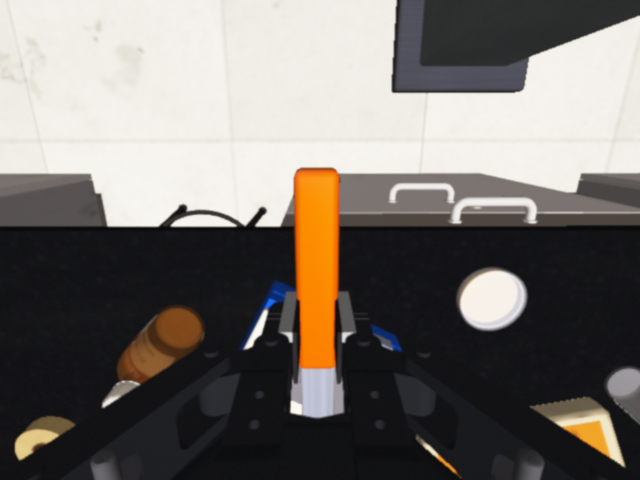

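The wrist view shows the opener aligned with +x and the case beneath the fingers, rotated in plan: its front edge runs from about (278,287) to (398,345). The bottle is at (165,335) and the dish at (492,298). I need unobstructed views of the case from both sides of it.

Emit:
{"api": "send_rows", "payload": {"moves": [[[0.026,0.016,0.004,0,0,0,-1],[0.026,0.016,0.004,0,0,0,-1],[0.026,0.016,0.004,0,0,0,-1],[0.026,0.016,0.004,0,0,0,-1],[0.026,0.016,0.004,0,0,0,-1],[0,0,0,0,0,0,-1],[0,0,0,0,0,0,-1]]]}}

```text
clock: 9.45
eef_pos: [497.1, -312.9, 209.1]
tcp_rot: [3.141, -0.0, -3.139]
contact_force: [-0.1, -0.1, -1.1]
opening: 0.174
grasp_force: 117.7
```

```bash
python3 -c "
from han import *
s,f=shot('w9')"
```

```text
9.45 [ 497.1 -312.9  209.1] [ 3.141 -0.    -3.139] [-0.564  0.336  1.753 -0.     1.053 -2.138]
```

Emit:
{"api": "send_rows", "payload": {"moves": [[[0,-0.04,0,0,0,0,-1],[0,-0.04,0,0,0,0,-1],[0,-0.04,0,0,0,0,-1],[0,-0.04,0,0,0,0,-1],[0,0,0,0,0,0,-1],[0,0,0,0,0,0,-1]]]}}

```text
clock: 10.1
eef_pos: [495.3, -474.7, 208.5]
tcp_rot: [3.141, -0.001, 3.14]
contact_force: [-0.1, 1.2, 0.0]
opening: 0.171
grasp_force: 117.9
```

```bash
python3 -c "
from han import *
s,f=shot('w10')
a=cv2.imread('pics/w9.png');b=cv2.imread('pics/w10.png')
cv2.imwrite('pics/c2.png',np.hstack([a[0:400,0:400],b[0:400,240:640]]))"
```

```text
10.1 [ 495.3 -474.7  208.5] [ 3.141e+00 -1.000e-03  3.140e+00] [-0.766  0.483  1.526  0.     1.134 -2.336]
```

View pics/c2.png

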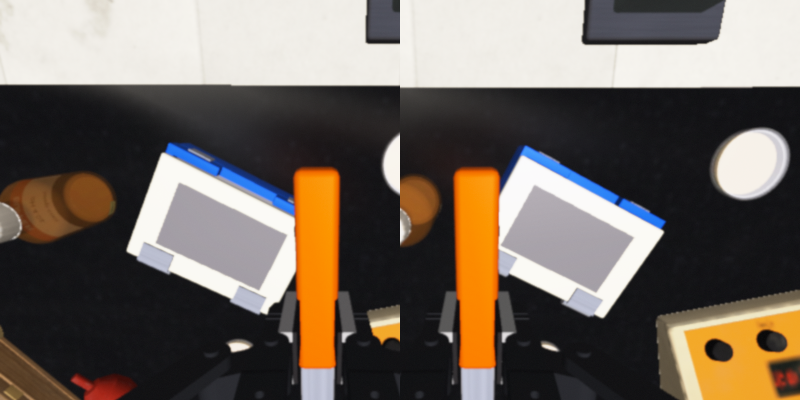

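In the left half (w9) the cover's front -y corner is at (165,152) and its back -y corner at (127,248). In the right half (w10) its +y corners are at crop (664,229) and (602,318). The case is yawed about -27°. I will fit its pose to both masks.

```bash
cat > fit.py <<'E'
from op import *
from scipy.optimize import minimize
D=[]
for n,win in [('w9',(90,130,294,300)),('w10',(342,130,520,330))]:
    s,f=pickle.load(open(n+'.pkl','rb')); h=cv2.cvtColor(f['img'],cv2.COLOR_RGB2HSV)
    m=((h[:,:,1]<70)&(h[:,:,2]>110)).astype(np.uint8)
    w=np.zeros((480,640),np.uint8); w[win[1]:win[3],win[0]:win[2]]=1; m=m*w
    n_,l,st,c=cv2.connectedComponentsWithStats(m); i=1+np.argmax(st[1:,4]); m=cv2.morphologyEx((l==i).astype(np.uint8),cv2.MORPH_CLOSE,np.ones((9,9)))
    Rt=wristP(f,s); D.append((f['mtx'],Rt,m,w,st[i]))
def rect(p,z):
    c,s=np.cos(p[2]),np.sin(p[2]); q=np.array([(-44,-71),(52,-71),(52,71),(-44,71)],float)
    return np.c_[p[0]+c*q[:,0]-s*q[:,1],p[1]+s*q[:,0]+c*q[:,1],np.full(4,z)]
def cost(p,z,DD):
    t=0
    for K,(Rm,tt),m,w,_ in DD:
        X=rect(p,z)@Rm.T+tt; uv=X@K.T; uv=uv[:,:2]/uv[:,2:]
        a=np.zeros((480*4,640*4),np.uint8); cv2.fillPoly(a,[np.round((uv+.5)*4).astype(np.int32)],1)
        a=cv2.resize(a.astype(np.float32),(640,480),interpolation=cv2.INTER_AREA)*w
        t+=np.abs(a-m).sum()
    return t
if __name__=='__main__':
  for z in (41,51,61):
    for DD in (D,D[:1],D[1:]):
        r=minimize(cost,[515,-395,-.45],args=(z,DD),method='Nelder-Mead',options=dict(initial_simplex=[[515,-395,-.45],[530,-395,-.45],[515,-380,-.45],[515,-395,-.35]]))
        print(z,len(DD),r.x.round(3),r.fun)
E
python3 fit.py
```

```text
41 2 [ 5.04458e+02 -3.95550e+02 -4.67000e-01] 2611.875
41 1 [ 5.03050e+02 -3.99696e+02 -4.64000e-01] 999.875
41 1 [ 5.06277e+02 -3.90496e+02 -4.77000e-01] 879.6875
51 2 [ 5.03232e+02 -3.95969e+02 -4.73000e-01] 749.4375
51 1 [ 5.02494e+02 -3.95717e+02 -4.65000e-01] 437.0
51 1 [ 5.03388e+02 -3.95873e+02 -4.72000e-01] 283.0625
61 2 [ 4.99336e+02 -3.95511e+02 -4.45000e-01] 2732.625
61 1 [ 5.00958e+02 -3.90511e+02 -4.55000e-01] 443.9375
61 1 [ 5.00678e+02 -4.01389e+02 -4.74000e-01] 525.9375
```

The fit confirms the 51 mm height and gives the case at (503.2, -396.0) with yaw -0.472. The notch mouth is at (456.9, -372.4).

Emit:
{"api": "send_rows", "payload": {"moves": [[[-0.028,0.031,0,0,0,-0.094,-1],[-0.028,0.031,0,0,0,-0.094,-1],[-0.028,0.031,0,0,0,-0.094,-1],[-0.028,0.031,-0.03,0,0,-0.094,-1],[-0.028,0.031,-0.03,0,0,-0.095,-1],[0,0,-0.03,0,0,0,-1],[0,0,-0.03,0,0,0,-1],[0,0,0,0,0,0,-1],[0,0,0,0,0,0,-1]]]}}

```text
clock: 11.05
eef_pos: [358.2, -320.0, 91.3]
tcp_rot: [3.141, -0.001, 2.672]
contact_force: [0.0, 0.0, -0.9]
opening: 0.172
grasp_force: 117.9
```

Run:
```python
from han import *
s,f=shot('w11')
c=max(big(mk(f,(5,150,120),(20,255,255))),key=lambda c:c[1][4]); print(c[1])
m=c[0].astype(np.uint8)
for r in (185,200,230,260,280,310,340,355,362): 
    x=np.where(m[r])[0]; print(r,x.min(),x.max()) if len(x) else None
# predicted: handle top face corners in tool frame (blade = -x tool; top 2.7 ahead of TCP), origin 20 behind grasp
Tc=np.linalg.inv(np.array(f['T_tool_cam']))
for zt in (0.7,2.7,4.7):
  o=[]
  for x in (65,-25):
    for y in (-9,9):
        p=Tc@np.array([x,y,zt,1]); q=f['mtx']@p[:3]; o.append((q[:2]/q[2]).round(1))
  print(zt,[list(a) for a in o])
```

```text
11.05 [ 358.2 -320.    91.3] [ 3.141e+00 -1.000e-03  2.672e+00] [-0.732  0.356  2.064  0.     0.723 -1.834]
[ 294  168   46  200 8110]
185 294 339
200 294 338
230 295 338
260 296 338
280 296 337
310 300 334
340 300 333
355 300 334
362 299 335
0.7 [[np.float64(292.9), np.float64(169.7)], [np.float64(342.0), np.float64(169.7)], [np.float64(296.9), np.float64(375.1)], [np.float64(337.3), np.float64(375.1)]]
2.7 [[np.float64(293.3), np.float64(169.2)], [np.float64(341.6), np.float64(169.2)], [np.float64(297.2), np.float64(372.1)], [np.float64(337.0), np.float64(372.2)]]
4.7 [[np.float64(293.6), np.float64(168.7)], [np.float64(341.2), np.float64(168.7)], [np.float64(297.4), np.float64(369.2)], [np.float64(336.8), np.float64(369.3)]]
```

Emit:
{"api": "send_rows", "payload": {"moves": [[[-0.003,0,-0.02,0,0,0,-1],[0,0,-0.02,0,0,0,-1],[0,0,0,0,0,0,-1],[0,0,0,0,0,0,-1]]]}}

```text
clock: 11.5
eef_pos: [355.9, -321.2, 52.0]
tcp_rot: [-3.141, 0.001, 2.672]
contact_force: [0.7, -0.0, 0.4]
opening: 0.174
grasp_force: 117.9
```

```bash
python3 -c "
from op import *
s=sense(); print({k:np.round(s[k],3) for k in ('clock','eef_pos','tcp_rot','contact_force','wrist_torque')})"
```

```text
{'clock': np.float64(11.5), 'eef_pos': array([ 355.943, -321.192,   52.049]), 'tcp_rot': array([-3.141e+00,  1.000e-03,  2.672e+00]), 'contact_force': array([ 0.745, -0.03 ,  0.419]), 'wrist_torque': array([-0.021,  0.042,  0.016])}
```

Emit:
{"api": "send_rows", "payload": {"moves": [[[0.009,-0.0045,-0.0015,0,0,0,-1],[0.009,-0.0045,0,0,0,0,-1],[0.009,-0.0045,0,0,0,0,-1],[0.005,-0.0025,0,0,0,0,-1],[0,0,0,0,0,0,-1],[0,0,0,0,0,0,-1]]]}}

```text
clock: 12.1
eef_pos: [387.3, -336.6, 49.2]
tcp_rot: [3.141, -0.001, 2.672]
contact_force: [0.1, -0.1, 0.2]
opening: 0.175
grasp_force: 117.9
```

Emit:
{"api": "send_rows", "payload": {"moves": [[[0.009,-0.0045,0,0,0,0,-1],[0.009,-0.0045,0,0,0,0,-1],[0,0,0,0,0,0,-1],[0,0,0.003,0,0,0,-1],[0,0,0.003,0,0,0,-1],[0,0,0.003,0,0,0,-1],[0,0,0,0,0,0,-1]]]}}

```text
clock: 12.8
eef_pos: [405.2, -345.6, 58.8]
tcp_rot: [3.142, -0.0, 2.672]
contact_force: [0.4, -0.4, -2.4]
opening: 0.173
grasp_force: 117.8
```

The force of -2.4 N in z shows the blade has taken up the cover. I continue along an arc about the hinge.

Emit:
{"api": "send_rows", "payload": {"moves": [[[0.0009,-0.0005,0.006,0,0,0,-1],[0.0009,-0.0005,0.006,0,0,0,-1],[0.0018,-0.0009,0.0058,0,0,0,-1],[0.0018,-0.0009,0.0058,0,0,0,-1],[0.0026,-0.0013,0.0054,0,0,0,-1],[0.0026,-0.0013,0.0054,0,0,0,-1],[0,0,0,0,0,0,-1],[0,0,0,0,0,0,-1]]]}}

```text
clock: 13.6
eef_pos: [416.7, -351.7, 93.2]
tcp_rot: [-3.141, 0.002, 2.672]
contact_force: [-0.1, -0.2, -0.0]
opening: 0.17
grasp_force: 117.9
```

Run:
```python
from op import *
s,f=shot('w12'); print(s['contact_force'],s['wrist_torque'])
# handle pose in gripper
m=max(big(mk(f,(5,150,120),(20,255,255))),key=lambda c:c[1][4]); print(m[1])
save(grab_frame('side'),'sd12.png'); g=grab_frame('scene'); save(g,'sc12.png')
```

```text
13.6 [ 416.7 -351.7   93.2] [-3.141e+00  2.000e-03  2.672e+00] [-0.704  0.431  1.927  0.     0.782 -1.805]
[-0.14452074 -0.2171677  -0.03666358] [ 0.02420004  0.01744265 -0.02957878]
[ 294  168   46  200 8176]
```

```bash
cat > cov.py <<'E'
from op import *
C=(503.2,-396.0,-0.472)
def cw(q):
    q=np.asarray(q,float); c,s=np.cos(C[2]),np.sin(C[2])
    return np.c_[C[0]+c*q[:,0]-s*q[:,1],C[1]+s*q[:,0]+c*q[:,1],q[:,2]]
def plate(th,off):
    return cw([(52-r*np.cos(th)+off*np.sin(th),y,44+r*np.sin(th)+off*np.cos(th)) for r,y in ((0,-71),(96,-71),(96,71),(0,71))])
def proj(f,X):
    Rm,t=P(f); p=(X@Rm.T+t)@np.array(f['mtx']).T; return p[:,:2]/p[:,2:]
def ang(names=('scene','side')):
    tot=np.zeros(100); ths=np.linspace(0,1.98,100)
    for n in names:
        f=grab_frame(n); h=cv2.cvtColor(f['img'],cv2.COLOR_RGB2HSV)
        full=np.zeros((480,640),np.uint8)
        for th in ths:
            for o in (0,7): cv2.fillPoly(full,[np.round(proj(f,plate(th,o))).astype(np.int32)],1)
        m=((h[:,:,1]<60)&(h[:,:,2]>105)).astype(np.uint8)*full
        S=[]
        for i,th in enumerate(ths):
            a=np.zeros((480,640),np.uint8)
            pts=np.vstack([proj(f,plate(th,o)) for o in (0,7)])
            cv2.fillPoly(a,[cv2.convexHull(np.round(pts).astype(np.int32))],1)
            iou=(a&m).sum()/((a|m).sum()+1e-9); S.append(iou)
        S=np.array(S); tot+=S; print(n,'best',ths[S.argmax()].round(2),S.max().round(3))
    print('both',ths[tot.argmax()])
E
python3 -c "
from cov import *
ang()"
```

```text
scene best 0.2 0.824
side best 0.52 0.843
both 0.42
```

Emit:
{"api": "send_rows", "payload": {"moves": [[[0.0034,-0.0017,0.0048,0,0,0,-1],[0.0034,-0.0017,0.0048,0,0,0,-1],[0.0041,-0.0021,0.004,0,0,0,-1],[0.0041,-0.0021,0.004,0,0,0,-1],[0.0046,-0.0023,0.0033,0,0,0,-1],[0.0046,-0.0023,0.0033,0,0,0,-1],[0.0051,-0.0026,0.0023,0,0,0,-1],[0.0051,-0.0026,0.0023,0,0,0,-1],[0.0053,-0.0027,0.0013,0,0,0,-1],[0.0053,-0.0027,0.0013,0,0,0,-1]]]}}

```text
clock: 14.85
eef_pos: [461.5, -374.3, 124.3]
tcp_rot: [-3.142, 0.0, 2.672]
contact_force: [-1.3, -0.1, -0.3]
opening: 0.174
grasp_force: 117.9
```

Emit:
{"api": "send_rows", "payload": {"moves": [[[0.0054,-0.0028,0.0003,0,0,0,-1],[0.0054,-0.0028,0.0003,0,0,0,-1],[0,0,0,0,0,0,-1]]]}}

```text
clock: 15.15
eef_pos: [472.8, -380.1, 124.8]
tcp_rot: [-3.141, 0.001, 2.672]
contact_force: [0.7, 1.1, -0.9]
opening: 0.166
grasp_force: 117.9
```

```bash
python3 -c "
from cov import *
s=sense();print(s['eef_pos'],s['contact_force'])
ang()"
```

```text
[ 472.78312918 -380.08851956  124.8059263 ] [ 0.71171213  1.05740335 -0.94046955]
scene best 0.18 0.364
side best 0.02 0.459
both 0.12
```

Run:
```python
from cov import *
for n in ('scene','side'):
    f=grab_frame(n); save(f,n+'15.png'); f0=pickle.load(open('f0.pkl','rb'))[n]
    Rm,t=P(f); c=-Rm.T@t; print(n,'cam',c.round())
    def col(X): return [ (f['img'][int(round(v)),int(round(u))].tolist(), f0['img'][int(round(v)),int(round(u))].tolist()) for u,v in proj(f,X)]
    print('shutcover border',col(cw([(-38,-60,51),(-38,60,51),(5,-66,51),(5,66,51),(-38,0,51),(48,0,51)])))
    for th in (1.2,1.5,1.65,1.8):
        for off in (0,7):
            print(th,off,col(cw([(52-r*np.cos(th)+off*np.sin(th),y,44+r*np.sin(th)+off*np.cos(th)) for r,y in ((90,-64),(90,-30),(90,30),(90,64),(50,-66),(50,66))])))
```

```text
scene cam [ 182. -896.  933.]
shutcover border [([146, 144, 146], [241, 241, 232]), ([103, 100, 102], [240, 240, 229]), ([120, 129, 162], [245, 243, 235]), ([39, 105, 206], [242, 241, 232]), ([146, 142, 143], [243, 241, 230]), ([44, 115, 229], [243, 241, 230])]
1.2 0 [([42, 112, 220], [151, 149, 151]), ([142, 138, 142], [152, 152, 154]), ([27, 29, 33], [32, 37, 39]), ([118, 111, 92], [127, 117, 97]), ([144, 140, 143], [181, 186, 198]), ([32, 35, 33], [39, 38, 41])]
1.2 7 [([122, 118, 125], [245, 243, 234]), ([143, 141, 144], [244, 243, 233]), ([30, 31, 33], [36, 37, 37]), ([136, 125, 104], [145, 134, 112]), ([37, 113, 228], [179, 184, 196]), ([34, 31, 34], [26, 36, 30])]
1.5 0 [([121, 119, 107], [28, 27, 34]), ([117, 117, 105], [146, 149, 156]), ([37, 36, 37], [35, 31, 33]), ([89, 81, 71], [93, 87, 76]), ([120, 118, 107], [183, 186, 197]), ([36, 31, 38], [27, 30, 29])]
1.5 7 [([120, 119, 108], [34, 34, 37]), ([121, 121, 110], [43, 41, 43]), ([120, 118, 107], [35, 37, 40]), ([28, 32, 33], [23, 33, 32]), ([122, 121, 110], [32, 31, 33]), ([107, 106, 98], [44, 43, 44])]
1.65 0 [([213, 20
[... 1969 characters left out ...]
6]), ([234, 231, 221], [211, 193, 160]), ([117, 127, 152], [189, 192, 200]), ([196, 192, 181], [53, 50, 48])]
1.65 7 [([77, 74, 75], [55, 62, 89]), ([82, 81, 85], [142, 144, 152]), ([104, 101, 98], [55, 50, 48]), ([134, 123, 105], [135, 125, 104]), ([112, 112, 118], [75, 79, 92]), ([59, 56, 57], [54, 50, 47])]
1.8 0 [([48, 47, 50], [51, 51, 51]), ([60, 59, 61], [50, 46, 46]), ([51, 46, 46], [53, 49, 47]), ([133, 122, 101], [134, 122, 102]), ([112, 112, 118], [75, 79, 92]), ([59, 56, 57], [54, 50, 47])]
1.8 7 [([43, 41, 44], [48, 47, 45]), ([46, 42, 45], [49, 46, 44]), ([51, 46, 46], [54, 48, 47]), ([134, 122, 104], [135, 124, 105]), ([56, 55, 61], [48, 46, 45]), ([51, 45, 44], [56, 52, 49])]
```

Sampled colours put the cover at about 1.6 rad. I push it a little further, then back off and up.

Emit:
{"api": "send_rows", "payload": {"moves": [[[0.0054,-0.0028,-0.0005,0,0,0,-1],[0.0054,-0.0028,-0.0007,0,0,0,-1],[0.0027,-0.0014,-0.0005,0,0,0,-1],[0,0,0,0,0,0,-1],[0,0,0,0,0,0,-1],[-0.01,0.005,0,0,0,0,-1],[-0.025,0.013,0,0,0,0,-1],[-0.035,0.018,0,0,0,0,-1],[-0.035,0.018,0,0,0,0,-1],[0,0,0,0,0,0,-1]]]}}

```text
clock: 16.35
eef_pos: [374.8, -328.9, 122.3]
tcp_rot: [3.14, -0.006, 2.671]
contact_force: [0.2, -0.3, 0.1]
opening: 0.172
grasp_force: 117.9
```

Run:
```python
from cov import *
s=sense(); print(s['eef_pos'],s['contact_force'])
for n in ('scene','side'):
    f=grab_frame(n); save(f,n+'16.png')
    for th in (1.6,1.65,1.7,1.75,1.8,1.85,1.9,1.95):
        X=cw([(52-r*np.cos(th),y,44+r*np.sin(th)) for r,y in ((93,-60),(93,-30),(93,0),(93,30),(93,60))])
        print(n,th,[int(f['img'][int(round(v)),int(round(u))].mean()) for u,v in proj(f,X)])
# dish: white-ish blob near projection
for n in ('scene','side'):
    f=grab_frame(n); h=cv2.cvtColor(f['img'],cv2.COLOR_RGB2HSV); m=((h[:,:,1]<60)&(h[:,:,2]>120)).astype(np.uint8)
    u=proj(f,np.array([[441,-233,10.]]))[0]
    for c in big(m):
        if np.hypot(*(c[2]-u))<25: print(n,u,c[1],c[2],onz(f['mtx'],P(f),c[2],8),onz(f['mtx'],P(f),c[2],14))
```

```text
[ 374.75783211 -328.86066947  122.29777669] [ 0.16794477 -0.27550801  0.11510329]
scene 1.6 [143, 140, 140, 36, 21]
scene 1.65 [141, 139, 142, 146, 39]
scene 1.7 [140, 137, 145, 139, 30]
scene 1.75 [144, 143, 140, 143, 24]
scene 1.8 [140, 138, 145, 143, 99]
scene 1.85 [164, 164, 170, 171, 174]
scene 1.9 [231, 228, 224, 221, 222]
scene 1.95 [71, 66, 65, 59, 67]
side 1.6 [148, 155, 48, 65, 210]
side 1.65 [137, 150, 47, 47, 148]
side 1.7 [139, 158, 84, 46, 121]
side 1.75 [148, 152, 149, 83, 121]
side 1.8 [160, 154, 147, 158, 134]
side 1.85 [218, 226, 223, 222, 214]
side 1.9 [196, 203, 173, 178, 200]
side 1.95 [45, 54, 80, 84, 64]
scene [307.60705369 300.89362554] [304 287  16  22 259] [311.35907336 297.40540541] [ 454.31517618 -225.37342097    8.        ] [ 452.55208849 -229.72078899   14.        ]
scene [307.60705369 300.89362554] [310 312  30   8 201] [324.65671642 315.68656716] [ 461.77181665 -289.40488321    8.        ] [ 459.9603664  -293.33695352   14.        ]
side [306.36814272 269.97237775] [294 259  29  25 414] [307.12077295 270.44444444] [ 443.18101424 -233.60881232    8.        ] [ 442.29841936 -238.98993107   14.        ]
```

The cover stands at about 1.88 rad. Now I lay the opener back on the clear bench strip between the dock and the dish.

Emit:
{"api": "send_rows", "payload": {"moves": [[[0.008,0.028,0,0,0,-0.113,-1],[0.008,0.028,0,0,0,-0.113,-1],[0.008,0.028,0,0,0,-0.113,-1],[0.008,0.028,0,0,0,-0.113,-1],[0.008,0.028,0,0,0,-0.113,-1],[0.008,0.028,0,0,0,-0.113,-1],[0.008,0.028,0,0,0,-0.113,-1],[0.008,0.028,0,0,0,-0.113,-1],[0.008,0.028,-0.02,0,0,-0.113,-1],[0.008,0.028,-0.02,0,0,-0.113,-1]]]}}

```text
clock: 17.55
eef_pos: [462.5, -51.4, 83.2]
tcp_rot: [3.138, 0.0, 1.537]
contact_force: [0.3, -0.4, -0.5]
opening: 0.172
grasp_force: 117.9
```

Emit:
{"api": "send_rows", "payload": {"moves": [[[0,0,-0.03,0,0,0,-1],[0,0,-0.018,0,0,0,-1],[0,0,0,0,0,0,-1],[0,0,0,0,0,0,-1]]]}}

```text
clock: 17.95
eef_pos: [461.0, -52.6, 35.2]
tcp_rot: [-3.141, -0.0, 1.542]
contact_force: [0.2, 0.4, 0.7]
opening: 0.169
grasp_force: 117.9
```

Emit:
{"api": "send_rows", "payload": {"moves": [[[0,0,-0.009,0,0,0,-1],[0,0,-0.006,0,0,0,-1],[0,0,0,0,0,0,-1],[0,0,0,0,0,0,-0.2],[0,0,0,0,0,0,-0.2],[0,0,0,0,0,0,-0.2],[0,0,0.03,0,0,0,-0.2],[0,0,0.05,0,0,0,0],[0,0,0.05,0,0,0,0.5],[0,0,0,0,0,0,1]]]}}

```text
clock: 18.95
eef_pos: [464.0, -53.0, 155.9]
tcp_rot: [3.131, 0.001, 1.542]
contact_force: [0.2, -0.5, 0.2]
opening: 0.822
grasp_force: 0.0
```

Run:
```python
from han import *
s,f=shot('w17'); handle(s,f);
```

```text
18.95 [464.  -53.  155.9] [3.131e+00 1.000e-03 1.542e+00] [-0.117  0.225  2.055 -0.     0.852 -0.088]
[ 299  152   24  111 2461] ends [462.2  12.4  16. ] [460.1 -76.6  16. ] len 88.95783939300794 yaw -1.5944550775945745
```

Emit:
{"api": "send_rows", "payload": {"moves": [[[0.001,-0.024,0,0,0,0.141,1],[0.001,-0.024,0,0,0,0.141,1],[0.001,-0.024,0,0,0,0.141,1],[0.001,-0.024,0,0,0,0.141,1],[0.001,-0.024,0,0,0,0.141,1],[0.001,-0.024,0,0,0,0.141,1],[0.001,-0.024,0,0,0,0.141,1],[0.001,-0.024,0,0,0,0.141,1],[0,0,0,0,0,0,1],[0,0,0,0,0,0,1]]]}}

```text
clock: 20.0
eef_pos: [467.3, -244.3, 148.8]
tcp_rot: [3.141, -0.003, 2.666]
contact_force: [-0.4, 0.5, -0.1]
opening: 1.001
grasp_force: 0.0
```

```bash
cat > dish.py <<'E'
from cov import *
def dish(s,f,g=(442,-232,8)):
    h=cv2.cvtColor(f['img'],cv2.COLOR_RGB2HSV); m=((h[:,:,1]<60)&(h[:,:,2]>120)).astype(np.uint8)
    Rm,t=wristP(f,s); p=f['mtx']@(Rm@np.array(g,float)+t); u=p[:2]/p[2]; print('pred',u)
    for c in big(m):
        if np.hypot(*(c[2]-u))<60 and c[1][4]>800:
            k=max(cv2.findContours(c[0].astype(np.uint8),0,2)[0],key=cv2.contourArea); e=cv2.fitEllipse(cv2.convexHull(k)); print(c[1],c[2],e)
            # outer rim fit at z
            for z in (1,8,16): print(z,onz(f['mtx'],(Rm,t),e[0],z).round(1))
            q=cv2.convexHull(k)[:,0,:]
            for z in (1,16):
                X=np.array([onz(f['mtx'],(Rm,t),a,z)[:2] for a in q],np.float32); print(' circle',z,cv2.fitEllipse(X))
E
python3 -c "
from dish import *
s,f=shot('w18'); dish(s,f)
cv2.imwrite('pics/d18.png',f['img'][:,:,::-1])"
```

```text
20.0 [ 467.3 -244.3  148.8] [ 3.141e+00 -3.000e-03  2.666e+00] [-0.485  0.326  1.929  0.     0.889 -1.58 ]
pred [316.23343447 201.03606402]
[ 289  155   83   83 5432] [329.87242268 196.11726804] ((329.8692932128906, 196.11170959472656), (82.44571685791016, 83.47418975830078), 48.73948669433594)
1 [ 444.6 -220.9    1. ]
8 [ 443.4 -220.6    8. ]
16 [ 442.1 -220.3   16. ]
 circle 1 ((445.68487548828125, -221.48269653320312), (67.32534790039062, 67.53923797607422), 55.823814392089844)
 circle 16 ((443.1553039550781, -220.83016967773438), (63.642337799072266, 63.84452819824219), 55.82468032836914)
```

Emit:
{"api": "send_rows", "payload": {"moves": [[[-0.012,0.012,-0.02,0,0,0,1],[-0.012,0.011,-0.03,0,0,0,1],[0,0,0,0,0,0,1],[0,0,0,0,0,0,1]]]}}

```text
clock: 20.45
eef_pos: [444.3, -220.9, 100.2]
tcp_rot: [-3.142, -0.001, 2.67]
contact_force: [-0.4, -0.6, 0.9]
opening: 0.999
grasp_force: 0.0
```

```bash
python3 -c "
from dish import *
s,f=shot('w19'); dish(s,f,(444,-221,8))"
```

```text
20.45 [ 444.3 -220.9  100.2] [-3.142e+00 -1.000e-03  2.670e+00] [-0.464  0.36   2.026  0.     0.757 -1.563]
pred [316.81736872 254.22201786]
[ 269  209   97   92 7032] [316.68771331 254.68102958] ((316.6485290527344, 254.71591186523438), (92.32927703857422, 96.66452026367188), 89.46528625488281)
1 [ 446.4 -222.4    1. ]
8 [ 444.3 -221.3    8. ]
16 [ 441.8 -220.    16. ]
 circle 1 ((447.7711486816406, -223.05966186523438), (68.060546875, 68.88484954833984), 60.07018280029297)
 circle 16 ((443.00677490234375, -220.61941528320312), (63.53358840942383, 64.30307006835938), 60.07035827636719)
```

The dish is at (443.6, -221), consistent in both views. I descend and grip its upper half.

Emit:
{"api": "send_rows", "payload": {"moves": [[[-0.001,0,-0.03,0,0,0,1],[0,0,-0.03,0,0,0,1],[0,0,-0.015,0,0,0,1],[0,0,0,0,0,0,1],[0,0,0,0,0,0,1]]], "grip_force": 30}}

```text
clock: 21.0
eef_pos: [444.6, -222.2, 26.1]
tcp_rot: [-3.142, 0.002, 2.67]
contact_force: [-0.1, 1.1, -0.2]
opening: 0.998
grasp_force: 0.0
```

Run:
```python
from op import *
s,f=shot('w20'); print(s['contact_force'])
cv2.imwrite('pics/v20.png',cv2.resize(f['img'][200:440,120:520,::-1],(800,480),interpolation=cv2.INTER_CUBIC))
```

```text
21.0 [ 444.6 -222.2   26.1] [-3.142e+00  2.000e-03  2.670e+00] [-0.467  0.493  2.056 -0.     0.591 -1.565]
[-0.05361544  1.07185183 -0.16371362]
```

View pics/v20.png

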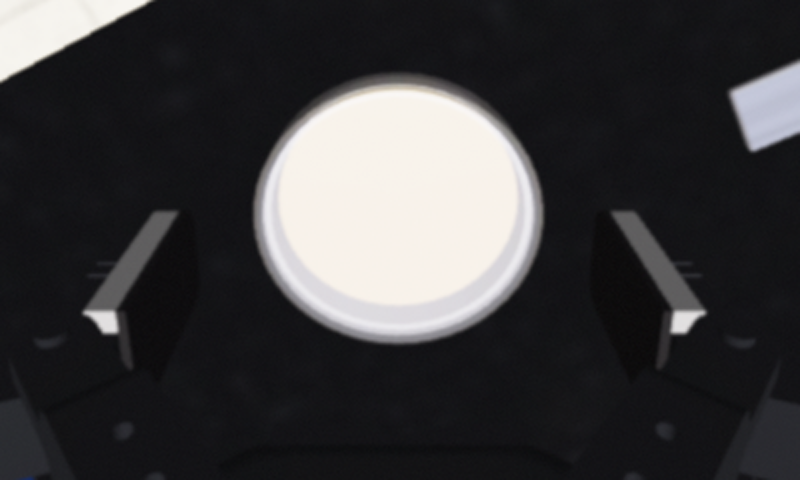

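The crop shows the dish centred at (398,208) between the open fingers, whose tips are at crop (180,212) and (612,212). The opener's blade end lies clear at (765,115). I work out the fingertip height from this view.

Run:
```python
from dish import *
s,f=pickle.load(open('w20.pkl','rb')); T=np.array(f['T_tool_cam']); Tc=np.linalg.inv(T)
for zt in (0,4,8,12):
    for y in (-42.5,42.5):
        p=f['mtx']@(Tc@np.array([11,y,zt,1]))[:3]; print(zt,y,(p[:2]/p[2]).round(1))
dish(s,f,(443.6,-221,8))
```

```text
0 -42.5 [214.2 303.1]
0 42.5 [420.2 303.4]
4 -42.5 [217.  298.7]
4 42.5 [417.5 298.9]
8 -42.5 [219.5 294.5]
8 42.5 [414.9 294.7]
12 -42.5 [222.  290.5]
12 42.5 [412.4 290.8]
pred [318.5328417  303.44744221]
[  248   241   143   130 14469] [318.83530306 305.91899924] ((318.802490234375, 305.9022521972656), (129.3154754638672, 142.2197723388672), 89.93426513671875)
1 [ 448.1 -223.1    1. ]
8 [ 444.8 -221.5    8. ]
16 [ 441.  -219.6   16. ]
 circle 1 ((450.19384765625, -224.16429138183594), (70.73198699951172, 71.73612976074219), 65.90714263916016)
 circle 16 ((442.8453063964844, -220.5256805419922), (63.71710205078125, 64.62164306640625), 65.90727233886719)
```

Emit:
{"api": "send_rows", "payload": {"moves": [[[-0.0013,0.0012,-0.0078,0,0,0,1],[0,0,0,0,0,0,-1],[0,0,0,0,0,0,-1],[0,0,0,0,0,0,-1],[0,0,0,0,0,0,-1],[0,0,0,0,0,0,-1],[0,0,0,0,0,0,-1]]]}}

```text
clock: 21.75
eef_pos: [442.0, -220.4, 18.0]
tcp_rot: [3.142, 0.0, 2.67]
contact_force: [-2.0, 1.8, 7.5]
opening: 0.738
grasp_force: 31.0
```

```bash
python3 -c "
from dish import *
s,f=shot('w21'); print(s['contact_force'],s['opening'],s['grasp_force']); dish(s,f,(443.6,-221,8))"
```

```text
21.75 [ 442.  -220.4   18. ] [3.142 0.    2.67 ] [-0.466  0.506  2.063  0.     0.572 -1.565]
[-1.99456835  1.75028169  7.4644725 ] 0.7378153101269664 30.963879791088402
pred [317.48133802 318.23945596]
[  244   254   147   135 15596] [316.89208771 321.15677097] ((316.9147033691406, 321.1495056152344), (134.09872436523438, 147.94630432128906), 89.77088928222656)
1 [ 448.5 -223.8    1. ]
8 [ 444.8 -221.9    8. ]
16 [ 440.6 -219.8   16. ]
 circle 1 ((450.6322937011719, -224.87086486816406), (70.70726776123047, 72.5020523071289), 62.19406509399414)
 circle 16 ((442.5729675292969, -220.7688446044922), (63.301326751708984, 64.90811920166016), 62.193931579589844)
```

Emit:
{"api": "send_rows", "payload": {"moves": [[[0,0,0.01,0,0,0,-1],[0,0,0.02,0,0,0,-1],[0,0,0.04,0,0,0,-1],[0,0,0.04,0,0,0,-1],[0.01,-0.023,0.04,0,0,0,-1],[0.015,-0.033,0,0,0,0,-1],[0.015,-0.033,0,0,0,0,-1],[0.015,-0.033,0,0,0,0,-1],[0.015,-0.033,0,0,0,0,-1],[0.013,-0.032,0,0,0,0,-1]]]}}

```text
clock: 22.8
eef_pos: [525.5, -408.8, 168.1]
tcp_rot: [-3.142, 0.001, 2.67]
contact_force: [-0.1, -0.2, -0.9]
opening: 0.736
grasp_force: 33.5
```

Emit:
{"api": "send_rows", "payload": {"moves": [[[0,0,0,0,0,0,-1],[0,0,0,0,0,0,-1],[0,0,0,0,0,0,-1]]]}}

```text
clock: 23.1
eef_pos: [524.3, -406.3, 167.3]
tcp_rot: [3.141, -0.001, 2.67]
contact_force: [-0.1, 0.6, -1.2]
opening: 0.731
grasp_force: 33.5
```

Run:
```python
from dish import *
s,f=shot('w22'); print(s['contact_force'],s['opening'],s['grasp_force'])
Rm,t=wristP(f,s)
def pr(X): p=(X@Rm.T+t)@f['mtx'].T; return p[:,:2]/p[:,2:]
a=np.linspace(0,2*np.pi,24,endpoint=False)
g=cv2.cvtColor(f['img'],cv2.COLOR_RGB2GRAY).astype(float)
print('nest centre px',pr(cw([(0,0,34),(0,0,28)])).round(1))
# radial profile about predicted nest centre at deck level
for r in (20,26,29,31,33,35,37,39,41,43):
    uv=pr(cw(np.c_[r*np.cos(a),r*np.sin(a),np.full(24,34.)])); 
    print(r,[int(g[int(round(v)),int(round(u))]) if 0<=v<480 else -1 for u,v in uv])
```

```text
23.1 [ 524.3 -406.3  167.3] [ 3.141e+00 -1.000e-03  2.670e+00] [-0.662  0.491  1.613  0.     1.038 -1.761]
[-0.13588187  0.57138708 -1.18685252] 0.7307782875995343 33.482172042131424
nest centre px [[316.6 208.5]
 [316.6 207. ]]
20 [112, 112, 112, 113, 114, 116, 117, 119, 120, 122, 122, 122, 121, 122, 120, 120, 119, 118, 117, 115, 114, 113, 113, 112]
26 [111, 111, 111, 112, 115, 115, 117, 120, 120, 122, 123, 123, 124, 123, 122, 121, 119, 118, 117, 115, 113, 112, 112, 111]
29 [110, 109, 110, 111, 113, 116, 118, 120, 122, 123, 123, 123, 123, 122, 122, 121, 120, 118, 116, 115, 114, 112, 110, 111]
31 [111, 110, 110, 112, 113, 114, 117, 120, 122, 123, 123, 124, 124, 123, 122, 121, 119, 118, 116, 114, 113, 110, 110, 110]
33 [116, 98, 100, 108, 107, 114, 117, 120, 121, 124, 123, 124, 124, 124, 123, 122, 119, 116, 114, 112, 106, 106, 97, 107]
35 [125, 123, 112, 114, 100, 110, 113, 117, 122, 128, 129, 129, 135, 129, 132, 134, 123, 113, 136, 134, 119, 113, 121, 125]
37 [166, 148, 164, 161, 165, 162, 164, 170, 172, 177, 178, 179, 175, 176, 178, 176, 175, 172, 169, 167, 165, 165, 164, 145]
39 [184, 155, 167, 167, 169, 172, 173, 175, 177, 180, 181, 175, 175, 175, 177, 176, 174, 174, 171, 169, 168, 167, 166, 153]
41 [231, 183, 162, 167, 168, 172, 174, 176, 178, 180, 181, 175, 175, 174, 177, 176, 173, 173, 171, 170, 167, 167, 161, 178]
43 [247, 228, 156, 166, 168, 172, 174, 176, 178, 179, 176, 176, 172, 174, 173, 176, 176, 172, 172, 169, 168, 166, 152, 228]
```

Run:
```python
from dish import *
s,f=pickle.load(open('w22.pkl','rb')); Rm,t=wristP(f,s); g=cv2.cvtColor(f['img'],cv2.COLOR_RGB2GRAY)
m=((g>95)&(g<147)).astype(np.uint8); m[:,:230]=0; m[:,410:]=0; m[:120]=0; m[290:]=0
m=cv2.morphologyEx(m,cv2.MORPH_OPEN,np.ones((5,5)))
n,l,st,c=cv2.connectedComponentsWithStats(m); i=l[207,316]; print(st[i])
k=max(cv2.findContours((l==i).astype(np.uint8),0,2)[0],key=cv2.contourArea); q=cv2.convexHull(k)[:,0,:]
for z in (28,34): print(z,cv2.fitEllipse(np.array([onz(f['mtx'],(Rm,t),a,z)[:2] for a in q],np.float32)))
# held dish: in tool frame
T=np.array(f['T_tool_cam']); h=cv2.cvtColor(f['img'],cv2.COLOR_RGB2HSV); d=((h[:,:,1]<60)&(h[:,:,2]>120)).astype(np.uint8); d[:250]=0
for cc in big(d):
    if cc[1][4]>3000:
        q=cv2.convexHull(max(cv2.findContours(cc[0].astype(np.uint8),0,2)[0],key=cv2.contourArea))[:,0,:]
        X=[]
        for u,v in q:
            r=T[:3,:3]@np.linalg.inv(f['mtx'])@[u,v,1]; X.append((T[:3,3]+r*(2-T[2,3])/r[2])[:2])
        print(cc[1],'tool frame',cv2.fitEllipse(np.array(X,np.float32)))
```

```text
[ 271  162   92   91 6337]
28 ((504.11248779296875, -396.6324462890625), (71.8117446899414, 73.11164855957031), 19.89777946472168)
34 ((503.0281066894531, -396.0720520019531), (70.18988800048828, 71.46043395996094), 19.897104263305664)
[  218   250   198   141 21406] tool frame ((-8.424848556518555, -0.1226499080657959), (85.9003677368164, 122.37517547607422), 90.02722930908203)
```

Emit:
{"api": "send_rows", "payload": {"moves": [[[-0.011,0.005,-0.02,0,0,0,-1],[-0.011,0.0055,-0.03,0,0,0,-1],[0,0,-0.03,0,0,0,-1],[0,0,-0.02,0,0,0,-1],[0,0,0,0,0,0,-1],[0,0,0,0,0,0,-1]]]}}

```text
clock: 23.75
eef_pos: [503.0, -396.3, 67.9]
tcp_rot: [3.141, -0.0, 2.67]
contact_force: [0.1, -0.3, -0.1]
opening: 0.736
grasp_force: 33.5
```

```bash
python3 -c "
from op import *
s=sense(); print(s['eef_pos'],s['tcp_rot'],s['contact_force'],s['opening'])"
```

```text
[ 503.03848897 -396.32486249   67.85376915] [ 3.14148382e+00 -2.97355235e-04  2.67037625e+00] [ 0.0788701  -0.30482469 -0.13931726] 0.7363869008588027
```

Emit:
{"api": "send_rows", "payload": {"moves": [[[-0.0006,0.0006,-0.007,0,0,0,-1],[0,0,-0.006,0,0,0,-1],[0,0,-0.004,0,0,0,-1],[0,0,0,0,0,0,-1]]]}}

```text
clock: 24.15
eef_pos: [502.1, -396.1, 49.9]
tcp_rot: [3.141, -0.001, 2.67]
contact_force: [-0.8, -0.1, -0.7]
opening: 0.737
grasp_force: 33.5
```

Emit:
{"api": "send_rows", "payload": {"moves": [[[0,0,-0.002,0,0,0,-1],[0,0,-0.001,0,0,0,-1],[0,0,0,0,0,0,-1],[0,0,0,0,0,0,-1]]]}}

```text
clock: 24.55
eef_pos: [502.4, -396.3, 47.4]
tcp_rot: [-3.142, 0.0, 2.67]
contact_force: [-0.2, 0.8, -1.1]
opening: 0.735
grasp_force: 33.5
```

Down into the nest with no contact force. I release gently and retreat straight up.

Emit:
{"api": "send_rows", "payload": {"moves": [[[0,0,0,0,0,0,0.55],[0,0,0,0,0,0,0.65],[0,0,0,0,0,0,0.8],[0,0,0,0,0,0,0.8],[0,0,0.02,0,0,0,0.8],[0,0,0.04,0,0,0,0.8],[0,0,0.04,0,0,0,0.8],[0.012,-0.006,0.03,0,0,0,0.8],[0.012,-0.006,0,0,0,0,0.8],[0,0,0,0,0,0,0.8]]]}}

```text
clock: 25.55
eef_pos: [528.0, -409.2, 178.8]
tcp_rot: [-3.141, 0.004, 2.67]
contact_force: [-0.4, -0.4, -0.5]
opening: 0.903
grasp_force: 0.0
```

Run:
```python
from dish import *
s,f=shot('w25'); Rm,t=wristP(f,s); g=cv2.cvtColor(f['img'],cv2.COLOR_RGB2GRAY)
def pr(X): p=(X@Rm.T+t)@f['mtx'].T; return p[:,:2]/p[:,2:]
a=np.linspace(0,2*np.pi,16,endpoint=False)
for r in (20,26,28,30,31,32,33,34,36,38): print(r,[int(g[int(round(v)),int(round(u))]) for u,v in pr(cw(np.c_[r*np.cos(a),r*np.sin(a),np.full(16,44.)]))])
m=(g>205).astype(np.uint8); i=pr(cw([(0,0,30)]))[0].round().astype(int)
n,l,st,c=cv2.connectedComponentsWithStats(m); k=l[i[1],i[0]]; print(i,st[k])
q=cv2.convexHull(max(cv2.findContours((l==k).astype(np.uint8),0,2)[0],key=cv2.contourArea))[:,0,:]
for z in (30,44): print(z,cv2.fitEllipse(np.array([onz(f['mtx'],(Rm,t),b,z)[:2] for b in q],np.float32)))
fs=grab_frame('scene')
for th in (1.5,1.8,1.85,1.9,1.95):
    X=cw([(52-r*np.cos(th),y,44+r*np.sin(th)) for r,y in ((93,-60),(93,-30),(93,0),(93,30),(93,60))])
    print(th,[int(fs['img'][int(round(v)),int(round(u))].mean()) for u,v in proj(fs,X)])
h=mk(fs,(5,150,120),(20,255,255)); u=proj(fs,np.array([[461.,-32,16]]))[0]; print('opener pred',u,[c[2] for c in big(h) if np.hypot(*(c[2]-u))<20])
```

```text
25.55 [ 528.  -409.2  178.8] [-3.141  0.004  2.67 ] [-0.662  0.483  1.598  0.     1.057 -1.761]
20 [245, 245, 245, 245, 245, 245, 246, 245, 246, 245, 245, 245, 245, 245, 245, 245]
26 [240, 243, 242, 237, 245, 246, 246, 246, 246, 246, 245, 245, 245, 245, 245, 244]
28 [234, 236, 236, 239, 239, 240, 243, 244, 245, 245, 245, 244, 242, 238, 236, 235]
30 [240, 231, 219, 224, 203, 219, 217, 223, 233, 238, 241, 240, 239, 239, 239, 237]
31 [210, 197, 195, 200, 180, 189, 185, 193, 188, 214, 225, 237, 234, 231, 225, 228]
32 [197, 186, 156, 149, 145, 133, 141, 140, 157, 169, 193, 196, 215, 198, 204, 215]
33 [186, 172, 152, 117, 110, 121, 126, 126, 134, 136, 154, 157, 160, 187, 204, 199]
34 [174, 168, 157, 155, 128, 117, 125, 128, 128, 130, 130, 127, 150, 176, 184, 180]
36 [167, 168, 168, 171, 171, 172, 157, 163, 153, 158, 166, 176, 173, 170, 167, 167]
38 [165, 167, 168, 171, 175, 176, 181, 183, 178, 182, 179, 176, 172, 171, 169, 165]
[318 198] [ 277  161   80   80 5023]
30 ((505.56585693359375, -398.28570556640625), (65.1857681274414, 65.74378967285156), 35.308807373046875)
44 ((503.2103576660156, -397.0660095214844), (61.86456298828125, 62.394187927246094), 35.31007385253906)
1.5 [150, 148, 42, 57, 106]
1.8 [151, 144, 148, 147, 102]
1.85 [173, 173, 179, 181, 183]
1.9 [236, 233, 233, 230, 230]
1.95 [76, 69, 68, 68, 68]
opener pred [285.95775802 243.90232318] [array([286.11176471, 244.98823529])]
```

```bash
python3 -c "
from rig import sign_off
print(sign_off())"
```

```text
the job is handed in; nothing more can be done
None
```

The job is handed in at about 26 s: the cover was levered up with the opener and stands at about 1.88 rad, the opener lies on the clear bench, and the dish is in the nest within about 1 mm of centre; these are my camera measurements, and the sign-off gave no verdict.

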